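# Put the washed feeding things away

## Robot

A 7-joint arm with a two-finger parallel gripper is mounted at the origin on the work surface. World frame = base frame: x ahead of the robot, y to its left, z up, the work surface at z = 0. Lengths are in m, angles in degrees, forces in N, time in s.
With the tool pointing down it reaches from about 0.425 to 0.875 m from the base axis. Payload 4.7 kg.
Tool frame: the origin (TCP) lies midway between the tips of the shut fingers; the grasp point (between the pads) lies 19 mm behind it; z points along the fingers, y is the direction in which the jaws open and shut (so a half turn about z gives the same grasp; the last joint's range is limited). The gripper opens to 85 mm and grips with 20 to 120 N. Pads are 22 mm wide; open, the fingers measure 114 mm over their backs; the gripper's body (76 mm by 85 mm) begins 54 mm behind the grasp point. The pads swing forward as they close: fully open they stand 13 mm farther back than shut.
Start: joints at [73.402, 18.392, -4.016, 83.108, 1.295, 78.541, -3.26], TCP at [0.194, -0.62, 0.231] pointing down, gripper open.
Joint ranges: [-163.93, 163.93], [-17.29, 119.83], [-79.2, 71.16], [3.27, 140.29], [-89.18, 269.18], [5.43, 117.66], [-154.24, 154.24]. Speed limits (degrees/s): [147.25, 147.25, 180, 180, 180, 180, 180].

## Interface

Orientations are given as a 3x3 rotation matrix whose columns are the frame's x, y, z axes.
In Python, from rig import readout, optics, workorder gives the robot as it stands.
- The arm moves only by the tool arm_command, never from a script. Its argument "steps" is one flat list of numbers, 6 for each row, row after row: the shift along the tool's x, y, z in units of 250 mm (1.0 is 250 mm), then the turn, a rotation vector about the tool's x, y, z in units of 180 degrees (1.0 is 180 degrees). A call has 1 to 20 rows; each row is the pose to reach, as a shift and turn from the pose commanded when the call began, along the tool's axes at that moment, turning the shorter way round; what a row does not reach only later rows make up. A row lasts 1/10 s, in which the tool goes at most 50 mm and 8.59 degrees, less where a joint would pass 70% of its speed; a pose out of reach is approached as far as the arm can. A call with a number of a shift or a turn outside -1 to 1 is refused whole. A call with a gripper value outside its range is refused whole. "fingers" is the closure, from 0 (fully open) to 1 (shut), set as the call begins (left out, the last holds). The fingers move at their own pace and stop on an object; "newtons" is the grip in N (left out, the last holds). Time passes only in rows, so rows that repeat a pose let the fingers close. It gives the time, the measured TCP pose, the force and the opening at its end, in the units of the state.
- readout.get_state(): the state, without advancing time (a new reading comes with each control period).
- optics.get_image(name): name is "side" or "top" or "wrist"; returns a dict with "color" (480x640x3 uint8, red, green, blue), "fx", "fy", "cx", "cy" (pixels), "k1" (the pictures are not rectified: a ray, as slopes to the right and down, at radius r is drawn at 1 + k1 r^2 times it, then the intrinsics apply), "R" (3x3) and "t" (3): a world point X has camera coordinates R X + t. Camera axes: x right, y down, z forward; pixel columns grow to the right and rows downward; lengths in m; the calibration is good to about 2 mm. A picture is of the moment at which its call begins. There is no depth.
- workorder.finish_job(): hands the job in, once; it reports no verdict.
Trained networks look in the newest picture that a camera, given by its name, has taken for a name from the list of things; names that differ only in an ending like _2 or _b are one class to them, and where a whole thing is asked for, a point or a joint stands for the part that bears it (a point fixed in the world has none). Each returns a list of dicts, best first, with "p" (0 to 1); they miss things now and then, are a little off and sometimes report something else, mostly with a low value. They report only what shows in the picture. A call takes as long as a camera call. They do not tell look-alikes from the thing itself.
- optics.look_for(camera, thing): "xyz" ([x, y, z] in m, in world coordinates, good to about 4 mm: the middle of the surface that is visible of it).
- optics.tip_of(camera, thing): "xyz" ([x, y, z] in m, in world coordinates, good to about 4 mm: a listed point, or the origin of a listed thing).
The state is a dict: "time": time; "q": joint angles; "joint_vel": joint speeds; "effort": joint torques, N m; "ee_pos": TCP position; "tcp_rot": TCP orientation; "force": force on the tool from outside, world axes, zero at the start; "ft_torque": the same for the moment, N m; "gripper_width": finger opening in m.
Only numpy, scipy, OpenCV 4.12 (cv2) and the standard library are available. Lean on these libraries where they do the work, as an engineer would, in place of code of your own. Each camera call takes 0.05 s, during which the arm holds its last target.

## Task

Put the washed baby-feeding things away: set each coloured bottle, upside down as it stands, over the tall peg on the drying rack whose drip dish has the same colour, and the amber teat over the short stub on the amber dish, all fully down. Feed the white portion box, red lid up and turned to suit the slot, into the red-rimmed chute so that it drops flat to the bottom. Leave the mug and the formula tin standing where they are.

Things in the scene. Friction and masses are not known exactly. Their poses are not given: they have to be found in the camera images.
- bottle_blue_mid (a point): the blue feeding bottle, empty, loose, standing upside down on its open mouth on the ledge: 130 mm tall, straight round body 54 mm across over its upper 78 mm, neck at the bottom 44 mm across outside with a 38 mm hole (open 52 mm deep), flat blue bottom facing up. 56 to 112 g. Point: on its axis, half-way up (65 mm above the mouth's edge); z is up.
- bottle_green_mid (a point): the green feeding bottle, empty, loose, standing upside down on its open mouth on the ledge: 130 mm tall, straight round body 54 mm across over its upper 78 mm, neck at the bottom 44 mm across outside with a 38 mm hole (open 52 mm deep), flat green bottom facing up. 56 to 112 g. Point: on its axis, half-way up (65 mm above the mouth's edge); z is up.
- teat_mid (a point): the clear amber teat, loose, standing on its wide open rim: a stiff round skirt 50 mm across and straight-sided from the ledge to 24 mm up, narrowing to 40 mm at 32 mm, then a narrow nipple up to 55 mm; hollow below (42 mm across, 26 mm deep). 21 to 42 g. Point: on its axis, 16 mm above the rim (half-way up the skirt); z is up.
- portion_mid (a point): the portion box, loose: an oblong white box with an red lid, 30 mm (its x) by 60 mm (its y) by 70 mm tall, upright, lid up. 42 to 84 g. Point: its centre, 35 mm above its underside; z is up.
- peg_blue_seat (a point): the round blue drip dish (86 mm across, 6 mm thick, flat) on the grey drying rack, with an upright grey peg 10 mm thick and 45 mm tall in its middle. Point: centre of the dish's upper face, at the foot of the peg, 26 mm above the ledge, where the bottle's mouth comes to rest. Fixed. Two white bottles, 130 mm tall, 54 mm across, stand 100 mm behind the row, opposite its gaps.
- peg_green_seat (a point): the round green drip dish (86 mm across, 6 mm thick, flat) on the grey drying rack, with an upright grey peg 10 mm thick and 45 mm tall in its middle. Point: centre of the dish's upper face, at the foot of the peg, 26 mm above the ledge, where the bottle's mouth comes to rest. Fixed.
- stub_amber_seat (a point): round amber drip dish (86 mm across, 6 mm thick, flat) on the grey drying rack, with an upright grey stub 16 mm thick, 26 mm tall in its middle. Point: centre of the dish top, at the stub's foot, 26 mm above the ledge. The three dishes stand in a straight row 120 mm apart (order varies) on the robot's side of the rack, whose flat top (200 by 370 mm) is 20 mm up. Fixed.
- chute_floor (a point): the gravity chute: a grey upright shaft, open at the top, rim marked red, its mouth 100 mm above the ledge; inside 46 mm (its x) by 76 mm (its y), walls 5 mm, with a 40 mm wide window in the front wall (its -x). Nothing blocks the shaft: a box let go inside the mouth falls freely to the floor. Point: centre of its inner floor, 8 mm above the ledge (92 mm below the mouth); z is up. Fixed.
- tin_mid (a point): the closed aluminium formula tin with a white lid, 103 mm across, 122 mm tall, loose, to be left alone. Point: its centre, 61 mm up; z is up.
- mug_mid (a point): the white ceramic mug, 80 mm across without its handle, 92 mm tall, loose, to be left alone. Point: on its axis, 46 mm up; z is up.
Mind the look-alikes: they are no part of the job. There is more than one size of the part that bears portion_mid; the job needs the smallest.

How it is judged:
By the outcome, as a careful person would: the job done as asked, in the order asked, and still so for the second after the job is handed in, with the robot touching nothing.
It also fails if it takes over 96 s, if anything falls off the work surface, if the arm or the gripper's body presses on something with over 40 N, if the wrist force passes 120 N, or if a joint passes its speed limit or range.

## Working session

There is one attempt and no reset: what is moved stays moved. The work goes in short steps, Python scripts to look and compute and a tool call to move; the robot and the scene stay as the last step left them, time stands still between calls to the robot, and variables do not carry over. Pictures are saved under pics/ and viewed, and the job is handed in when it is done.

Besides the shell and the picture viewer there is one more tool, called after "Emit:" as name(argument=value, ...) on one line, values as JSON. arm_command: Moves the arm, as the interface text tells. Shifts and turns lie within -1 to 1; 1 stands for 250 mm of shift or 180 degrees of turn. Its arguments: {"type":"object","properties":{"steps":{"type":"array"},"fingers":{"type":"number"},"newtons":{"type":"number"}},"required":["steps"]}

```bash
ls; mkdir -p pics; python3 - <<'E'
from rig import readout, optics
import cv2
s=readout.get_state(); print(s)
for n in ("side","top","wrist"):
    im=optics.get_image(n); cv2.imwrite(f"pics/{n}0.png",im["color"][:,:,::-1])
    print(n,{k:im[k] for k in im if k!="color"})
E
```

```text
pics
{'time': 0.0, 'q': array([73.4032516 , 18.43838026, -4.01653529, 83.17339637,  1.29481936,
       78.54054004, -3.26022269]), 'joint_vel': array([ 0.03609228, -0.02476269,  0.05083251, -0.11743361, -0.02916867,
        0.03988699,  0.03214273]), 'effort': array([-4.12147674e-04, -4.93590653e+01, -3.82398600e-01, -3.14339054e+01,
        1.30208815e-02,  1.13153816e-02,  8.65924761e-06]), 'ee_pos': array([ 0.19423361, -0.61975162,  0.23024452]), 'tcp_rot': array([[ 9.54202930e-01,  2.99159409e-01, -6.45480464e-04],
       [ 2.99160091e-01, -9.54201318e-01,  1.75625400e-03],
       [-9.05184025e-05, -1.86892470e-03, -9.99998249e-01]]), 'force': array([0.29880025, 0.63569289, 0.65463945]), 'ft_torque': array([-0.00681399,  0.00201802, -0.03166442]), 'gripper_width': 0.08530136260581696}
side {'fx': 555.6207490174214, 'fy': 555.6207490174214, 'cx': 328.92002415260686, 'cy': 234.55641053774764, 'k1': -0.045611346158231, 'R': array([[-0.84995137, -0.5268585 , -0.00167048],
       [-0.31263134,  0.50689769, -0.80331586],
       [ 0.42408056, -0.68225717, -0.59555087]]), 't': array([0.37543273, 0.19295691, 1.21232295])}
top {'fx': 497.48041272130763, 'fy': 497.48041272130763, 'cx': 322.8004778030503, 'cy': 235.4064867876985, 'k1': -0.020491283525639534, 'R': array([[ 0.00126519, -0.99994758,  0.0101603 ],
       [-0.99390992, -0.00237697, -0.11016995],
       [ 0.11018832, -0.00995904, -0.99386083]]), 't': array([-0.00544001,  0.44048978,  1.02957194])}
wrist {'fx': 424.8111238036143, 'fy': 424.8111238036143, 'cx': 325.08133523696887, 'cy': 241.4264973451206, 'k1': -0.008005221079275392, 'R': array([[ 0.30007926, -0.95391191, -0.00212293],
       [-0.90742706, -0.28614104,  0.30773273],
       [-0.29415737, -0.09041781, -0.95147047]]), 't': array([-0.64925765, -0.03983309,  0.38069049])}
```

View pics/top0.png

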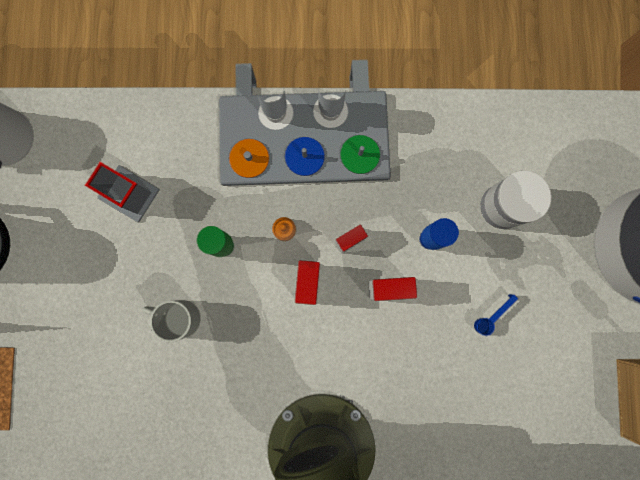

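View pics/side0.png

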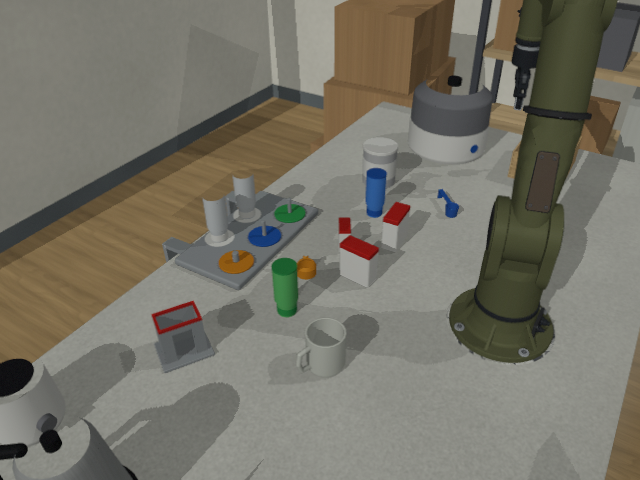

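```bash
python3 - <<'E'
from rig import readout, optics
import numpy as np
for cam in ("top","side"):
  for n in "bottle_blue_mid bottle_green_mid teat_mid portion_mid peg_blue_seat peg_green_seat stub_amber_seat chute_floor tin_mid mug_mid".split():
    print(cam,n,[(round(d["p"],2),np.round(d["xyz"],3).tolist()) for d in optics.tip_of(cam,n)[:4]])
print(readout.get_state()["time"])
E
```

```text
top bottle_blue_mid [(0.84, [0.44, -0.234, 0.065]), (0.28, [0.433, -0.06, 0.037])]
top bottle_green_mid [(0.75, [0.422, 0.213, 0.066])]
top teat_mid []
top portion_mid []
top peg_blue_seat [(0.81, [0.614, 0.036, 0.027])]
top peg_green_seat [(0.88, [0.618, -0.084, 0.024])]
top stub_amber_seat [(0.96, [0.607, 0.159, 0.022])]
top chute_floor [(0.8, [0.54, 0.419, 0.009])]
top tin_mid [(0.79, [0.509, -0.396, 0.057])]
top mug_mid [(0.94, [0.267, 0.299, 0.046])]
side bottle_blue_mid [(0.89, [0.436, -0.235, 0.063])]
side bottle_green_mid [(0.66, [0.423, 0.207, 0.068])]
side teat_mid [(0.88, [0.463, 0.078, 0.019])]
side portion_mid [(0.65, [0.332, -0.148, 0.05]), (0.59, [0.339, 0.028, 0.053]), (0.52, [0.432, -0.061, 0.033])]
side peg_blue_seat [(0.87, [0.613, 0.04, 0.026])]
side peg_green_seat [(0.96, [0.62, -0.077, 0.024])]
side stub_amber_seat [(0.73, [0.612, 0.156, 0.022])]
side chute_floor [(0.59, [0.536, 0.419, 0.005])]
side tin_mid [(0.93, [0.507, -0.397, 0.057])]
side mug_mid [(0.82, [0.265, 0.296, 0.045]), (0.24, [0.61, 0.159, 0.023])]
1.15
```

```bash
cat > h.py <<'E'
import numpy as np, cv2
def ray(im,u,v):
    p=np.array([(u-im["cx"])/im["fx"],(v-im["cy"])/im["fy"]]); q=p.copy()
    for _ in range(20): q=p/(1+im["k1"]*(q@q))
    R,t=np.array(im["R"]),np.array(im["t"]); return -R.T@t, R.T@np.array([q[0],q[1],1])
def atz(im,u,v,z):
    c,d=ray(im,u,v); return c+d*(z-c[2])/d[2]
def proj(im,X):
    X=np.atleast_2d(X)@np.array(im["R"]).T+np.array(im["t"]); q=X[:,:2]/X[:,2:]
    q=q*(1+im["k1"]*(q**2).sum(1))[:,None]; return q*[im["fx"],im["fy"]]+[im["cx"],im["cy"]]
E
python3 - <<'E'
from rig import readout, optics
from h import *
im=optics.get_image("top"); c=im["color"]; hsv=cv2.cvtColor(c,cv2.COLOR_RGB2HSV)
red=(((hsv[...,0]<5)|(hsv[...,0]>174))&(hsv[...,1]>150)&(hsv[...,2]>60)).astype(np.uint8)
cv2.imwrite("pics/crop1.png",cv2.resize(c[150:330,60:480],(0,0),fx=1.9,fy=1.9,interpolation=cv2.INTER_CUBIC)[:,:,::-1])
n,l,st,ce=cv2.connectedComponentsWithStats(red)
for i in range(1,n):
    if st[i,4]<60: continue
    cs,_=cv2.findContours((l==i).astype(np.uint8),cv2.RETR_EXTERNAL,cv2.CHAIN_APPROX_NONE)
    k=cs[0][:,0,:]
    for z in ((.07,) if st[i,0]>150 else (.1,)):
        P=np.array([atz(im,*p,z)[:2] for p in k])
        r=cv2.minAreaRect((P*1000).astype(np.float32)); print(ce[i],st[i,4],z,r)
# dishes
for nm,lo,hi in (("amber",8,25),("blue",105,125),("green",50,80)):
    m=((hsv[...,0]>=lo)&(hsv[...,0]<=hi)&(hsv[...,1]>140)).astype(np.uint8)
    n,l,st,ce=cv2.connectedComponentsWithStats(m)
    for i in range(1,n):
        if st[i,4]<150: continue
        cs,_=cv2.findContours((l==i).astype(np.uint8),cv2.RETR_EXTERNAL,cv2.CHAIN_APPROX_NONE)
        P=np.array([atz(im,*p,.026)[:2] for p in cs[0][:,0,:]])
        print(nm,ce[i],st[i,4],cv2.minEnclosingCircle((P*1000).astype(np.float32)))
E
```

```text
[111.09546539 184.78042959] 419 0.1 ((533.4161376953125, 418.37945556640625), (88.77421569824219, 56.692283630371094), 60.06388854980469)
[351.4025 237.675 ] 400 0.07 ((431.3974304199219, -62.48677062988281), (28.504919052124023, 58.9758186340332), 31.05430030822754)
[306.96258503 282.00113379] 882 0.07 ((341.4732666015625, 27.456819534301758), (42.1196174621582, 85.08375549316406), 85.35545349121094)
[394.41881299 288.42217245] 893 0.07 ((328.72528076171875, -148.21026611328125), (41.86119842529297, 85.53146362304688), 3.7267415523529053)
amber [323.52565862  43.17850166] 37882 ((929.7587280273438, -1.7578436136245728), 724.9608764648438)
amber [248.7434555  157.93106457] 1146 ((607.970458984375, 155.0710906982422), 42.94369888305664)
amber [283.49509804 228.19607843] 408 ((455.1900939941406, 78.67594146728516), 24.46011734008789)
amber [  5.43350785 385.57382199] 955 ((123.15105438232422, 649.2306518554688), 82.28605651855469)
amber [630.17798165 414.58165138] 545 ((77.4448013305664, -659.988037109375), 65.6151123046875)
blue [304.30526316 155.92017544] 1140 ((612.8005981445312, 35.16866683959961), 42.51451873779297)
blue [439.2187858  234.03665521] 873 ((442.535400390625, -250.58163452148438), 42.28264617919922)
blue [492.62312634 318.03426124] 467 ((275.8638916015625, -368.509765625), 55.39081573486328)
green [359.80690877 154.0938884 ] 1129 ((617.4982299804688, -84.30514526367188), 42.34374237060547)
green [211.99698341 239.6892911 ] 663 ((430.01641845703125, 225.01776123046875), 36.217254638671875)
```

View pics/crop1.png

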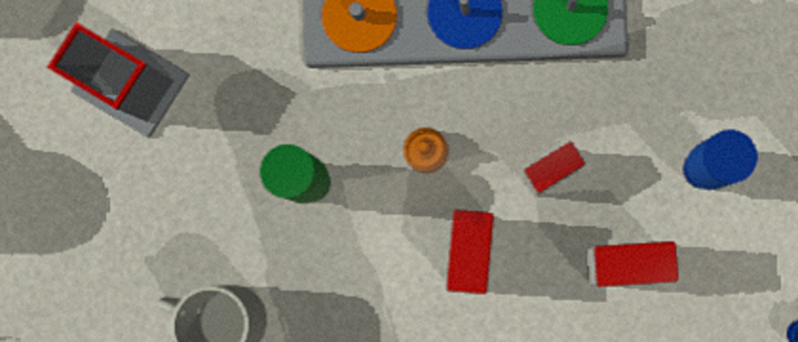

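Small box (352,238) measures 28.5×59 mm, so it is the 30×60 one. The other two, at (308,282) and (395,289), measure 42×85 mm. The chute rim at (111,185) measures 57×89 mm, which fits, and the three dishes sit in a straight row 120 mm apart.

Emit:
arm_command(steps=[0.696,-0.589,0,0,0,-0.4033,0.696,-0.589,0,0,0,-0.4033,0.696,-0.589,0,0,0,-0.4033,0.696,-0.589,0,0,0,-0.4033,0.696,-0.589,0,0,0,-0.4033,0.696,-0.589,0,0,0,-0.4033,0.696,-0.589,0,0,0,-0.4033,0.696,-0.589,0,0,0,-0.4033,0.696,-0.589,0,0,0,-0.4033,0.696,-0.589,0,0,0,-0.4033,0.696,-0.589,0,0,0,-0.4033], fingers=0, newtons=30)

```text
time: 2.3
ee_pos: [0.3164, -0.4277, 0.2314]
tcp_rot: [[0.002, 1.0, 0.0], [1.0, -0.002, -0.0], [-0.0, 0.0, -1.0]]
force: [0.3, -0.4, -0.3]
gripper_width: 0.0852
```

Emit:
arm_command(steps=[0.772,0.488,0.1,0,0,0.001,0.772,0.488,0.1,0,0,0.001,0.772,0.488,0.1,0,0,0.001,0.772,0.488,0.1,0,0,0.001,0.772,0.488,0.1,0,0,0.001,0.772,0.488,0.1,0,0,0.001,0.772,0.488,0.1,0,0,0.001])

```text
time: 3.0
ee_pos: [0.4385, -0.2344, 0.2064]
tcp_rot: [[0.002, 1.0, -0.0], [1.0, -0.002, -0.001], [-0.001, -0.0, -1.0]]
force: [-0.2, -0.9, 0.2]
gripper_width: 0.0856
```

```bash
python3 - <<'E'
from rig import readout, optics
from h import *
for n in ("wrist","side"):
    im=optics.get_image(n); cv2.imwrite(f"pics/{n}1.png",im["color"][:,:,::-1])
    print(n, proj(im,[[.438,-.2345,.13],[.438,-.2345,.0]]), [(d["p"],d["xyz"]) for d in optics.tip_of(n,"bottle_blue_mid")[:2]])
E
```

```text
wrist [[322.01721793 255.70294099]
 [323.25081666 203.1270173 ]] []
side [[376.34112974 171.84292485]
 [374.08645853 212.15430197]] [(0.72, [0.4359, -0.2333, 0.0687])]
```

View pics/wrist1.png

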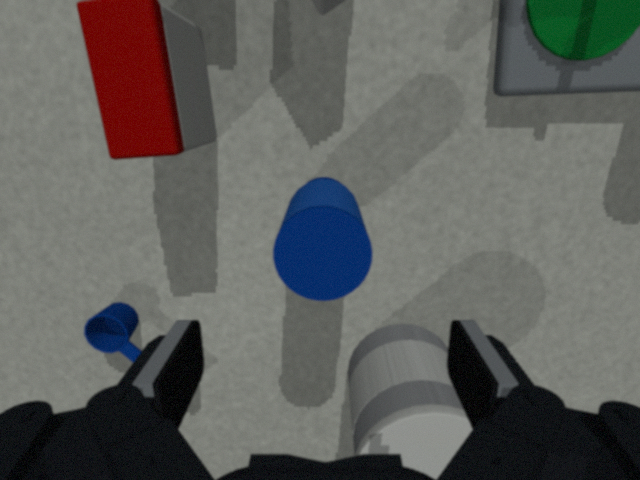

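The wrist view shows the blue bottle's top at (323,252), and I predicted (322,256). Aim is good, so I descend and grip.

Emit:
arm_command(steps=[0,0,0.16,0,0,0,0,0,0.32,0,0,0,0,0,0.47,0,0,0,0,0,0.47,0,0,0,0,0,0.47,0,0,0])

```text
time: 3.7
ee_pos: [0.4381, -0.2354, 0.0892]
tcp_rot: [[0.005, 1.0, -0.0], [1.0, -0.005, 0.001], [0.001, -0.0, -1.0]]
force: [0.3, -0.5, -0.0]
gripper_width: 0.0852
```

Emit:
arm_command(steps=[0,0,0,0,0,0,0,0,0,0,0,0,0,0,0,0,0,0,0,0,0,0,0,0,0,0,0,0,0,0,0,0,0,0,0,0,0,0,0,0,0,0,0,0,0,0,0,0], fingers=1, newtons=30)

```text
time: 4.5
ee_pos: [0.4394, -0.2357, 0.091]
tcp_rot: [[0.003, 1.0, 0.002], [1.0, -0.003, -0.003], [-0.003, 0.002, -1.0]]
force: [-1.0, -0.1, 5.6]
gripper_width: 0.0536
```

Emit:
arm_command(steps=[0,0,-0.1,0,0,0,0,0,-0.25,0,0,0,0,0,-0.4,0,0,0,0,0,-0.48,0,0,0,0.12,0.08,-0.48,0,0,0,0.26,0.16,-0.48,0,0,0,0.4,0.24,-0.48,0,0,0,0.54,0.328,-0.48,0,0,0,0.68,0.42,-0.48,0,0,0,0.82,0.52,-0.48,0,0,0,0.94,0.62,-0.48,0,0,0,0.98,0.66,-0.48,0,0,0,0.98,0.66,-0.48,0,0,0,0.98,0.66,-0.48,0,0,0])

```text
time: 5.9
ee_pos: [0.6037, 0.0084, 0.2087]
tcp_rot: [[0.004, 1.0, -0.001], [1.0, -0.004, -0.001], [-0.001, -0.001, -1.0]]
force: [-0.3, 0.2, -1.7]
gripper_width: 0.0535
```

```bash
python3 - <<'E'
from rig import readout, optics
from h import *
print(readout.get_state()["gripper_width"])
for n in ("side",):
    im=optics.get_image(n); cv2.imwrite(f"pics/{n}2.png",im["color"][100:400,100:500,::-1])
    print(n, [(d["p"],d["xyz"]) for d in optics.tip_of(n,"bottle_blue_mid")[:2]])
E
```

```text
0.05347769984929957
side [(0.84, [0.602, 0.0093, 0.1834])]
```

View pics/side2.png

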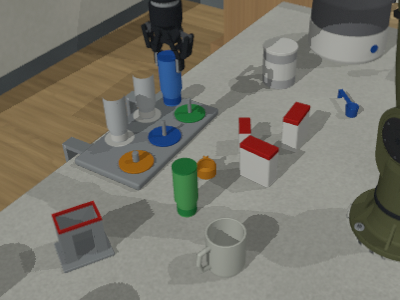

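Emit:
arm_command(steps=[0.11,0.038,0,0,0,0,0.11,0.038,0,0,0,0,0.11,0.038,0,0,0,0,0.11,0.038,0.1,0,0,0,0.11,0.038,0.2,0,0,0,0.11,0.038,0.28,0,0,0,0.11,0.038,0.33,0,0,0,0.11,0.038,0.35,0,0,0,0.11,0.038,0.36,0,0,0,0.11,0.038,0.37,0,0,0,0.11,0.038,0.375,0,0,0,0.11,0.038,0.375,0,0,0])

```text
time: 7.2
ee_pos: [0.6145, 0.0374, 0.1171]
tcp_rot: [[0.003, 1.0, 0.002], [1.0, -0.003, -0.001], [-0.001, 0.002, -1.0]]
force: [-2.1, -1.3, 3.6]
gripper_width: 0.0534
```

Emit:
arm_command(steps=[0,0,0,0,0,0,0,0,0,0,0,0,0,0,0,0,0,0,0,0,0,0,0,0,0,0,0,0,0,0,0,0,0,0,0,0,0,0,-0.12,0,0,0,0,0,-0.26,0,0,0,0,0,-0.42,0,0,0,0,0,-0.46,0,0,0,0,0,-0.46,0,0,0], fingers=0)

```text
time: 8.3
ee_pos: [0.6149, 0.0376, 0.2322]
tcp_rot: [[0.003, 1.0, 0.004], [1.0, -0.003, -0.0], [-0.0, 0.004, -1.0]]
force: [0.1, 0.4, -0.5]
gripper_width: 0.0859
```

```bash
python3 - <<'E'
from rig import readout, optics
from h import *
print(readout.get_state()["gripper_width"])
for n in ("side","top"):
    im=optics.get_image(n); cv2.imwrite(f"pics/{n}3.png",cv2.resize(im["color"][120:330,150:470,::-1],(0,0),fx=2,fy=2))
    print(n, [(d["p"],d["xyz"]) for d in optics.tip_of(n,"bottle_blue_mid")[:2]], [(d["p"],d["xyz"]) for d in optics.tip_of(n,"bottle_green_mid")[:2]])
E
```

```text
0.08587137615330241
side [(0.69, [0.6112, 0.0375, 0.0889])] [(0.8, [0.4246, 0.2076, 0.0658])]
top [(0.62, [0.4592, 0.0801, 0.0127]), (0.19, [0.5095, -0.3969, 0.0533])] [(0.56, [0.4205, 0.2089, 0.0665])]
```

View pics/side3.png

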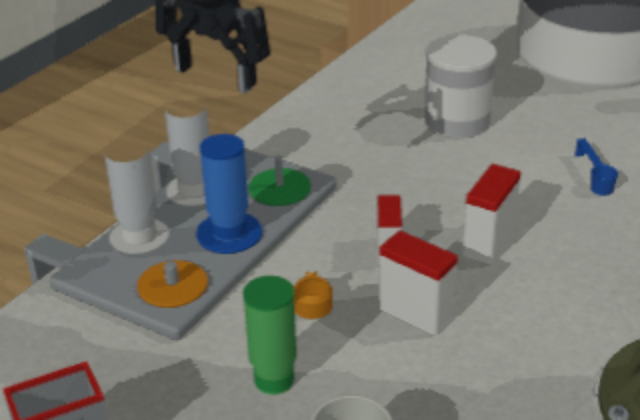

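Blue stands seated on the blue dish at about (228,235) in the crop. Next is green.

Emit:
arm_command(steps=[0.684,-0.768,0,0,0,0.001,0.684,-0.768,0,0,0,0.001,0.684,-0.768,0,0,0,0.001,0.684,-0.768,0,0,0,0.001,0.684,-0.768,0,0,0,0.001,0.684,-0.768,0,0,0,0.001,0.684,-0.768,0,0,0,0.001,0.684,-0.768,0,0,0,0.001])

```text
time: 9.4
ee_pos: [0.423, 0.2077, 0.2298]
tcp_rot: [[0.008, 1.0, 0.0], [1.0, -0.008, -0.001], [-0.001, 0.0, -1.0]]
force: [1.0, -0.9, -0.7]
gripper_width: 0.0853
```

```bash
python3 - <<'E'
from rig import readout, optics
from h import *
for n in ("wrist",):
    im=optics.get_image(n); cv2.imwrite(f"pics/{n}4.png",im["color"][:,:,::-1])
    print(n, proj(im,[[.4225,.2085,.13]]))
E
```

```text
wrist [[322.33906903 241.10409019]]
```

View pics/wrist4.png

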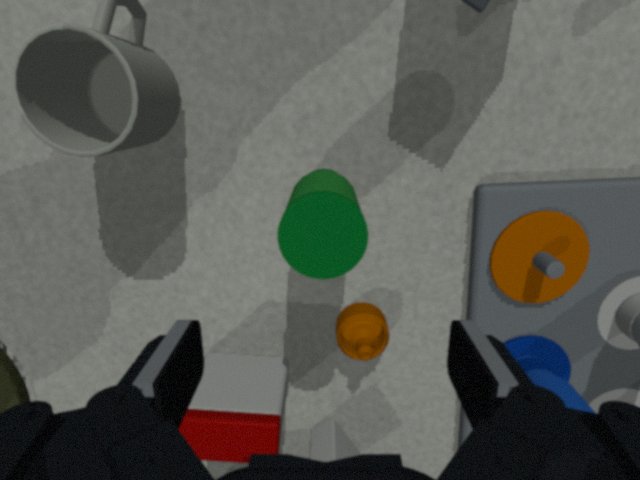

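Emit:
arm_command(steps=[0.01,0,0.1,0,0,0,0.01,0,0.28,0,0,0,0.01,0,0.44,0,0,0,0.01,0,0.565,0,0,0,0.01,0,0.565,0,0,0,0.01,0,0.565,0,0,0])

```text
time: 10.05
ee_pos: [0.4229, 0.2109, 0.0888]
tcp_rot: [[0.008, 1.0, -0.002], [1.0, -0.008, 0.001], [0.001, -0.002, -1.0]]
force: [-0.3, 0.2, 0.7]
gripper_width: 0.0855
```

Emit:
arm_command(steps=[0,0,0,0,0,0,0,0,0,0,0,0,0,0,0,0,0,0,0,0,0,0,0,0,0,0,0,0,0,0,0,0,0,0,0,0,0,0,0,0,0,0,0,0,0,0,0,0], fingers=1, newtons=30)

```text
time: 10.85
ee_pos: [0.4235, 0.2119, 0.0905]
tcp_rot: [[0.006, 1.0, 0.003], [1.0, -0.006, 0.0], [0.0, 0.003, -1.0]]
force: [-1.5, 0.1, 6.1]
gripper_width: 0.0535
```

Emit:
arm_command(steps=[0,0,-0.1,0,0,0,0,0,-0.28,0,0,0,0,0,-0.45,0,0,0,0,0,-0.6,0,0,0,-0.1,0.05,-0.6,0,0,0,-0.25,0.1,-0.6,0,0,0,-0.42,0.15,-0.6,0,0,0,-0.6,0.18,-0.6,0,0,0,-0.75,0.19,-0.6,0,0,0,-0.88,0.19,-0.6,0,0,0,-0.97,0.19,-0.6,0,0,0,-0.98,0.19,-0.6,0,0,0,-0.98,0.19,-0.6,0,0,0])

```text
time: 12.15
ee_pos: [0.4683, -0.0339, 0.2391]
tcp_rot: [[0.007, 1.0, 0.001], [1.0, -0.007, 0.0], [0.0, 0.001, -1.0]]
force: [-0.4, 0.4, -0.7]
gripper_width: 0.0531
```

Emit:
arm_command(steps=[-0.1,0,0,0,0,0,-0.196,0.1,0,0,0,0,-0.196,0.26,0,0,0,0,-0.196,0.42,0,0,0,0,-0.196,0.54,0,0,0,0,-0.196,0.6,0,0,0,0,-0.196,0.6,0.02,0,0,0,-0.196,0.6,0.12,0,0,0,-0.196,0.6,0.25,0,0,0,-0.196,0.6,0.37,0,0,0,-0.196,0.6,0.45,0,0,0,-0.196,0.6,0.47,0,0,0,-0.196,0.6,0.48,0,0,0,-0.196,0.6,0.49,0,0,0,-0.196,0.6,0.496,0,0,0,-0.196,0.6,0.496,0,0,0])

```text
time: 13.75
ee_pos: [0.6188, -0.0838, 0.1167]
tcp_rot: [[0.006, 1.0, 0.002], [1.0, -0.006, -0.001], [-0.001, 0.002, -1.0]]
force: [-1.7, -0.3, 4.7]
gripper_width: 0.0539
```

Emit:
arm_command(steps=[0,0,0,0,0,0,0,0,0,0,0,0,0,0,0,0,0,0,0,0,0,0,0,0,0,0,0,0,0,0,0,0,0,0,0,0,0,0,-0.12,0,0,0,0,0,-0.26,0,0,0,0,0,-0.42,0,0,0,0,0,-0.5,0,0,0,0,0,-0.5,0,0,0], fingers=0)

```text
time: 14.85
ee_pos: [0.62, -0.0837, 0.2438]
tcp_rot: [[0.006, 1.0, 0.007], [1.0, -0.006, -0.001], [-0.001, 0.007, -1.0]]
force: [0.8, -0.5, -1.3]
gripper_width: 0.0854
```

```bash
python3 - <<'E'
from rig import readout, optics
from h import *
for n in ("side","top"):
    im=optics.get_image(n); cv2.imwrite(f"pics/{n}5.png",cv2.resize(im["color"][120:330,150:470,::-1],(0,0),fx=2,fy=2))
    for t in ("bottle_blue_mid","bottle_green_mid","teat_mid"):print(n,t, [(d["p"],d["xyz"]) for d in optics.tip_of(n,t)[:2]])
E
```

```text
side bottle_blue_mid [(0.63, [0.5065, -0.3964, 0.0594])]
side bottle_green_mid [(0.61, [0.6209, -0.0846, 0.091])]
side teat_mid [(0.92, [0.4595, 0.079, 0.0167]), (0.38, [0.5091, -0.3957, 0.0595])]
top bottle_blue_mid [(0.76, [0.6128, 0.034, 0.0873])]
top bottle_green_mid [(0.69, [0.6175, -0.0827, 0.0928])]
top teat_mid [(0.98, [0.4605, 0.0789, 0.0182])]
```

View pics/side5.png

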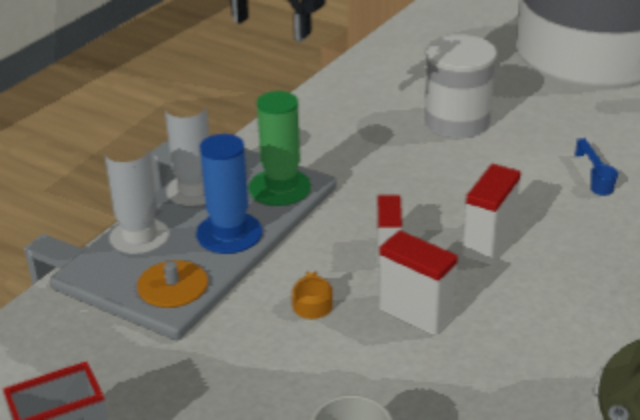

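Both bottles are seated; the networks put the mids at z ≈ 0.09. Next is the teat at (0.460, 0.079).

Emit:
arm_command(steps=[0.3,-0.5,0,0,0,0,0.65,-0.635,0,0,0,0,0.65,-0.635,0,0,0,0,0.65,-0.635,0,0,0,0,0.65,-0.635,0,0,0,0,0.65,-0.635,0.2,0,0,0,0.65,-0.635,0.4,0,0,0,0.65,-0.635,0.5,0,0,0.002,0.65,-0.635,0.5,0,0,0.002,0.65,-0.635,0.5,0,0,0.002])

```text
time: 16.25
ee_pos: [0.4604, 0.0799, 0.1153]
tcp_rot: [[0.012, 1.0, -0.0], [1.0, -0.012, 0.001], [0.001, -0.0, -1.0]]
force: [-0.1, 0.9, 1.3]
gripper_width: 0.0857
```

```bash
python3 - <<'E'
from rig import readout, optics
from h import *
for n in ("wrist",):
    im=optics.get_image(n); cv2.imwrite(f"pics/{n}6.png",im["color"][:,:,::-1])
    a=np.linspace(0,6.28,9)
    print(n, proj(im,[[.46,.079,.024]]),proj(im,np.c_[.46+.025*np.cos(a),.079+.025*np.sin(a),.024+0*a]).round().tolist(),optics.tip_of(n,"teat_mid")[:2])
E
```

```text
wrist [[322.43978369 248.49646333]] [[365.0, 248.0], [353.0, 219.0], [322.0, 207.0], [291.0, 219.0], [280.0, 249.0], [293.0, 277.0], [323.0, 288.0], [352.0, 276.0], [365.0, 248.0]] [{'xyz': [0.4575, 0.0781, 0.0182], 'p': 0.63}]
```

View pics/wrist6.png

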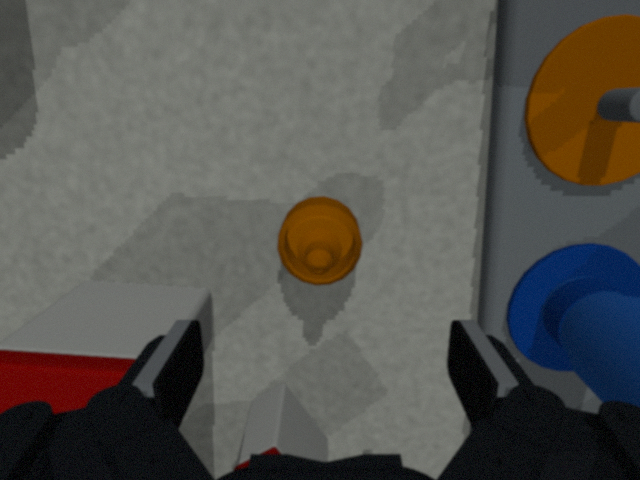

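Emit:
arm_command(steps=[0.01,0,0.1,0,0,0.003,0.01,0,0.25,0,0,0.003,0.01,0,0.36,0,0,0.003,0.01,0,0.42,0,0,0.003,0.01,0,0.44,0,0,0.003,0.01,0,0.44,0,0,0.003])

```text
time: 16.95
ee_pos: [0.4611, 0.0822, 0.0055]
tcp_rot: [[0.022, 1.0, 0.001], [1.0, -0.022, 0.0], [0.0, 0.001, -1.0]]
force: [0.3, -0.2, -0.1]
gripper_width: 0.0855
```

```bash
python3 - <<'E'
from rig import readout, optics
from h import *
im=optics.get_image("side"); cv2.imwrite(f"pics/s7.png",cv2.resize(im["color"][170:350,230:430,::-1],(0,0),fx=3,fy=3,interpolation=cv2.INTER_CUBIC))
for i in range(3): print(readout.get_state()["ee_pos"]); optics.get_image("top")
E
```

```text
[0.4615039  0.0823044  0.00599107]
[0.46173164 0.08230101 0.00622331]
[0.46171979 0.08222195 0.00625029]
```

View pics/s7.png

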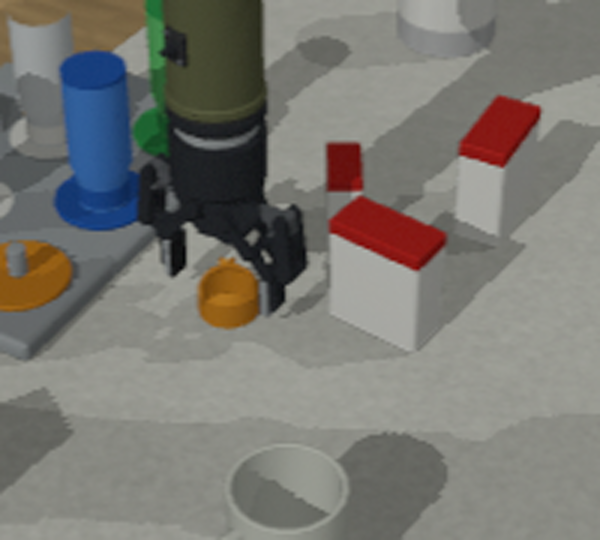

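Emit:
arm_command(steps=[0,0,0.014,0,0,0,0,0,0.026,0,0,0,0,0,0.026,0,0,0])

```text
time: 17.45
ee_pos: [0.4599, 0.082, -0.002]
tcp_rot: [[0.022, 1.0, -0.001], [1.0, -0.022, -0.0], [-0.0, -0.001, -1.0]]
force: [0.8, -0.3, 0.4]
gripper_width: 0.0856
```

Emit:
arm_command(steps=[0,0,0,0,0,0,0,0,0,0,0,0,0,0,0,0,0,0,0,0,0,0,0,0,0,0,0,0,0,0,0,0,0,0,0,0,0,0,0,0,0,0,0,0,0,0,0,0], fingers=1, newtons=25)

```text
time: 18.25
ee_pos: [0.4603, 0.0822, -0.0014]
tcp_rot: [[0.022, 1.0, -0.0], [1.0, -0.022, -0.0], [-0.0, -0.0, -1.0]]
force: [-2.1, -0.6, 5.9]
gripper_width: 0.0529
```

Emit:
arm_command(steps=[0,0,0,0,0,0,0,0,0,0,0,0,0,0,0,0,0,0,0,0,0,0,0,0], newtons=30)

```text
time: 18.65
ee_pos: [0.4603, 0.0821, -0.0014]
tcp_rot: [[0.022, 1.0, -0.0], [1.0, -0.022, -0.0], [-0.0, -0.0, -1.0]]
force: [-2.5, 1.2, 5.9]
gripper_width: 0.0528
```

```bash
python3 - <<'E'
from rig import readout, optics
from h import *
im=optics.get_image("side"); cv2.imwrite(f"pics/s8.png",cv2.resize(im["color"][220:320,260:380,::-1],(0,0),fx=5,fy=5,interpolation=cv2.INTER_CUBIC))
im=optics.get_image("wrist"); cv2.imwrite(f"pics/w8.png",im["color"][:,:,::-1])
print(readout.get_state()["gripper_width"],readout.get_state()["force"])
E
```

```text
0.05274987716940885 [-2.82525708 -0.5449357   5.08959933]
```

View pics/s8.png

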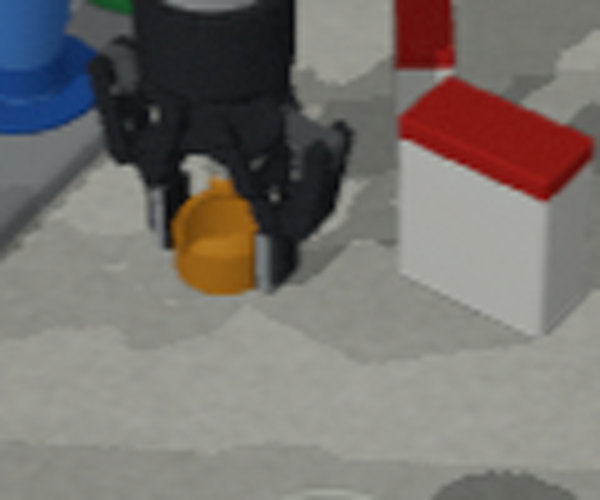

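View pics/w8.png

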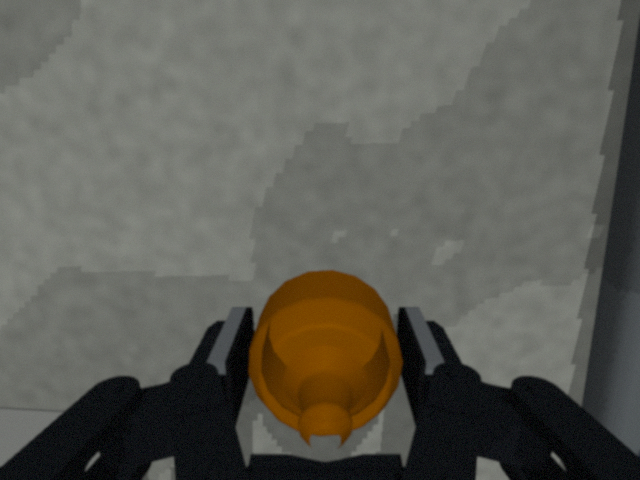

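Emit:
arm_command(steps=[0,0,-0.04,0,0,0,0,0,-0.1,0,0,0,0,0,-0.16,0,0,0,0,0,-0.16,0,0,0])

```text
time: 19.15
ee_pos: [0.4626, 0.0824, 0.0411]
tcp_rot: [[0.022, 1.0, 0.005], [1.0, -0.022, -0.0], [-0.0, 0.005, -1.0]]
force: [-0.1, 0.5, 0.3]
gripper_width: 0.0527
```

```bash
python3 - <<'E'
from rig import readout, optics
from h import *
im=optics.get_image("side"); cv2.imwrite(f"pics/s9.png",cv2.resize(im["color"][200:320,260:380,::-1],(0,0),fx=5,fy=5,interpolation=cv2.INTER_CUBIC))
s=readout.get_state(); print(s["gripper_width"],s["force"],s["ee_pos"],optics.tip_of("side","teat_mid")[:2])
E
```

```text
0.0525821236270862 [-0.24834889 -0.18544961 -0.63060811] [0.46174248 0.08205599 0.03996063] [{'xyz': [0.4675, 0.0794, 0.0597], 'p': 0.7}]
```

View pics/s9.png

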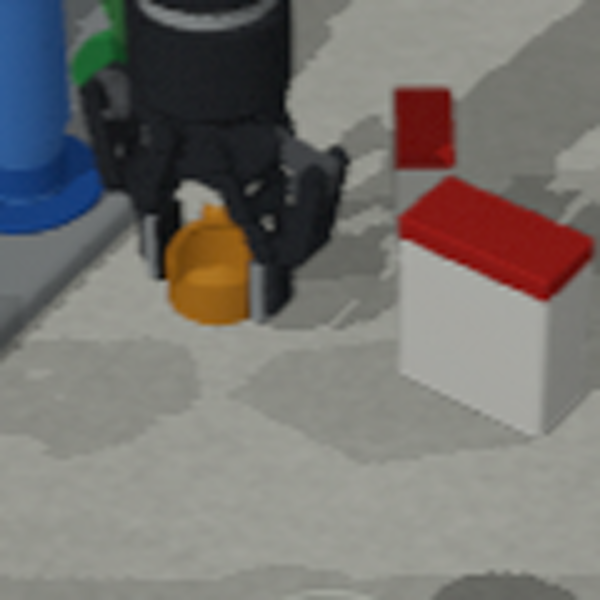

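Emit:
arm_command(steps=[0,0,-0.16,0,0,0,0,0,-0.32,0,0,0,0.1,0.15,-0.32,0,0,0,0.18,0.32,-0.32,0,0,0,0.25,0.46,-0.32,0,0,0,0.31,0.56,-0.32,0,0,0,0.315,0.583,-0.32,0,0,0,0.315,0.583,-0.32,0,0,0,0.315,0.583,-0.32,0,0,0])

```text
time: 20.15
ee_pos: [0.6066, 0.157, 0.1175]
tcp_rot: [[0.022, 1.0, -0.002], [1.0, -0.022, -0.001], [-0.001, -0.002, -1.0]]
force: [0.1, -1.0, -0.3]
gripper_width: 0.0524
```

```bash
python3 - <<'E'
from rig import readout, optics
from h import *
im=optics.get_image("wrist"); cv2.imwrite(f"pics/w10.png",im["color"][:,:,::-1])
s=readout.get_state(); print(s["gripper_width"],s["force"],s["ee_pos"],optics.tip_of("side","teat_mid")[:2],optics.tip_of("top","teat_mid")[:2])
E
```

```text
0.052738635909353904 [-0.43732429  0.28446056  0.59404343] [0.60657807 0.15683003 0.1178129 ] [{'xyz': [0.4675, 0.0794, 0.0597], 'p': 0.7}] []
```

View pics/w10.png

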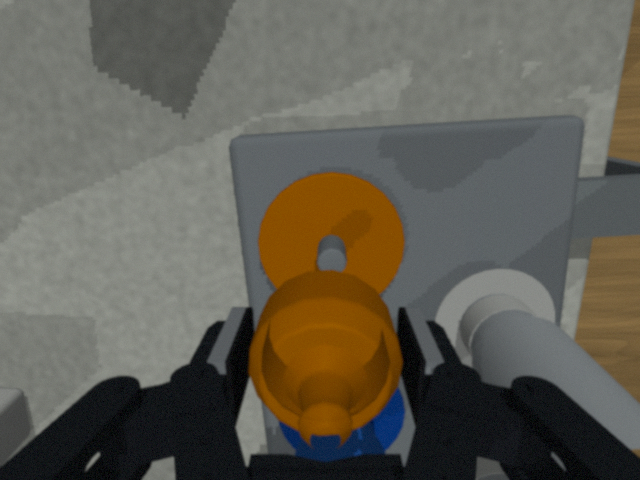

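Emit:
arm_command(steps=[0,0.008,0.08,0,0,0,0,0.008,0.18,0,0,0,0,0.008,0.26,0,0,0,0,0.008,0.32,0,0,0,0,0.008,0.35,0,0,0,0,0.008,0.365,0,0,0,0,0.008,0.372,0,0,0,0,0.008,0.378,0,0,0,0,0.008,0.378,0,0,0])

```text
time: 21.2
ee_pos: [0.6103, 0.1578, 0.0247]
tcp_rot: [[0.022, 1.0, 0.001], [1.0, -0.022, 0.0], [0.0, 0.001, -1.0]]
force: [-0.7, 0.0, 1.7]
gripper_width: 0.0526
```

Height 0.0247 matches the expected seat height of 0.0246, so I release and rise.

Emit:
arm_command(steps=[0,0,0,0,0,0,0,0,0,0,0,0,0,0,0,0,0,0,0,0,0,0,0,0,0,0,0,0,0,0,0,0,0,0,0,0,0,0,-0.1,0,0,0,0,0,-0.24,0,0,0,0,0,-0.4,0,0,0,0,0,-0.58,0,0,0,0,0,-0.74,0,0,0,0,0,-0.82,0,0,0,0,0,-0.82,0,0,0], fingers=0)

```text
time: 22.5
ee_pos: [0.6114, 0.1586, 0.2329]
tcp_rot: [[0.022, 1.0, 0.007], [1.0, -0.022, 0.001], [0.001, 0.007, -1.0]]
force: [0.1, 0.7, -0.1]
gripper_width: 0.0855
```

```bash
python3 - <<'E'
from rig import readout, optics
from h import *
im=optics.get_image("side"); cv2.imwrite(f"pics/s11.png",cv2.resize(im["color"][160:320,150:400,::-1],(0,0),fx=3,fy=3,interpolation=cv2.INTER_CUBIC))
optics.get_image("top")
for c in ("side","top"):
  for t in ("teat_mid","bottle_green_mid","portion_mid"): print(c,t,[(d["p"],d["xyz"]) for d in optics.tip_of(c,t)[:3]])
E
```

```text
side teat_mid [(0.57, [0.6152, 0.1531, 0.0434])]
side bottle_green_mid [(0.76, [0.6172, -0.0871, 0.0901]), (0.4, [0.4306, -0.061, 0.0354])]
side portion_mid [(0.71, [0.4304, -0.0595, 0.0325]), (0.59, [0.3279, -0.1468, 0.0515]), (0.57, [0.3397, 0.0321, 0.0506])]
top teat_mid []
top bottle_green_mid [(0.71, [0.4326, -0.0622, 0.0346]), (0.58, [0.6163, -0.0825, 0.0918])]
top portion_mid [(0.87, [0.4356, -0.0611, 0.0384]), (0.68, [0.6134, 0.0346, 0.026]), (0.18, [0.2702, 0.2977, 0.0447])]
```

View pics/s11.png

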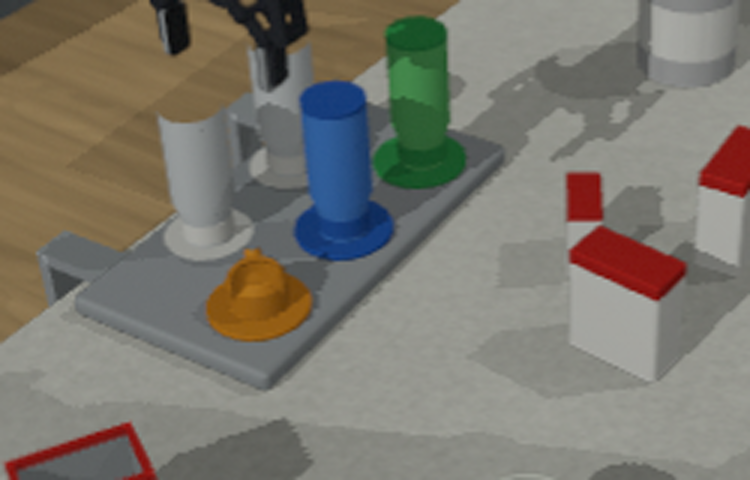

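Teat is on the amber dish at (258,300), seated (mid z 0.043, expected 0.042). Next is the smallest box.

Emit:
arm_command(steps=[-0.9,-0.697,0,0,0,-0.179,-0.9,-0.697,0,0,0,-0.179,-0.9,-0.697,0,0,0,-0.179,-0.9,-0.697,0,0,0,-0.179,-0.9,-0.697,0,0,0,-0.179,-0.9,-0.697,0,0,0,-0.179,-0.9,-0.697,0,0,0,-0.179,-0.9,-0.697,0.15,0,0,-0.179,-0.9,-0.697,0.24,0,0,-0.179,-0.9,-0.697,0.24,0,0,-0.179,-0.9,-0.697,0.24,0,0,-0.179])

```text
time: 24.0
ee_pos: [0.4306, -0.0633, 0.169]
tcp_rot: [[-0.515, 0.857, -0.0], [0.857, 0.515, 0.0], [0.001, -0.0, -1.0]]
force: [0.5, 0.7, 0.2]
gripper_width: 0.085
```

```bash
python3 - <<'E'
from rig import readout, optics
from h import *
im=optics.get_image("wrist"); cv2.imwrite(f"pics/w12.png",im["color"][:,:,::-1])
c=im["color"]; hsv=cv2.cvtColor(c,cv2.COLOR_RGB2HSV)
red=(((hsv[...,0]<5)|(hsv[...,0]>174))&(hsv[...,1]>150)&(hsv[...,2]>60)).astype(np.uint8)
n,l,st,ce=cv2.connectedComponentsWithStats(red)
for i in range(1,n):
    if st[i,4]<200: continue
    cs,_=cv2.findContours((l==i).astype(np.uint8),cv2.RETR_EXTERNAL,cv2.CHAIN_APPROX_NONE)
    P=np.array([atz(im,*p,.07)[:2] for p in cs[0][:,0,:]])
    print(ce[i],st[i],cv2.minAreaRect((P*1000).astype(np.float32)))
E
```

```text
[287.88709122  32.30533563] [ 187    0  173   93 8715] ((345.4900817871094, 30.956375122070312), (46.17582702636719, 77.44156646728516), 85.09232330322266)
[330.18195854 237.37560653] [ 306  191   49   95 4534] ((433.35150146484375, -59.876617431640625), (28.610736846923828, 59.02021026611328), 31.50835609436035)
[ 97.82903464 278.37509211] [   40   202   121   155 10856] ((324.54656982421875, -158.53404235839844), (47.61425018310547, 97.76355743408203), 3.7777233123779297)
```

View pics/w12.png

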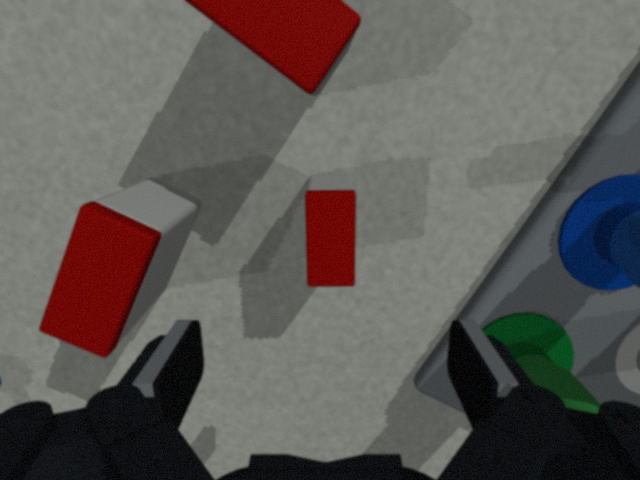

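Emit:
arm_command(steps=[0.003,0.013,0.1,0,0,0,0.003,0.013,0.25,0,0,0,0.003,0.013,0.4,0,0,0,0.003,0.013,0.5,0,0,0,0.003,0.013,0.5,0,0,0,0.003,0.013,0.5,0,0,0])

```text
time: 24.65
ee_pos: [0.4342, -0.0611, 0.0451]
tcp_rot: [[-0.515, 0.857, 0.001], [0.857, 0.515, 0.0], [-0.001, 0.001, -1.0]]
force: [-0.3, -0.0, -0.3]
gripper_width: 0.0854
```

Emit:
arm_command(steps=[0,0,0,0,0,0,0,0,0,0,0,0,0,0,0,0,0,0,0,0,0,0,0,0,0,0,0,0,0,0,0,0,0,0,0,0,0,0,0,0,0,0,0,0,0,0,0,0,0,0,0,0,0,0,0,0,0,0,0,0], fingers=1, newtons=30)

```text
time: 25.65
ee_pos: [0.4335, -0.0615, 0.0446]
tcp_rot: [[-0.514, 0.858, 0.001], [0.858, 0.514, -0.001], [-0.001, 0.0, -1.0]]
force: [-1.6, -0.4, 6.2]
gripper_width: 0.0293
```

Emit:
arm_command(steps=[0,0,-0.12,0,0,0,0,0,-0.3,0,0,0,0,0,-0.5,0,0,0,0,0,-0.68,0,0,0,0,0,-0.82,0,0,0,0.1,0.1,-0.82,0,0,0.03,0.2,0.2,-0.82,0,0,0.07,0.3,0.3,-0.82,0,0,0.11,0.4,0.4,-0.82,0,0,0.15,0.5,0.48,-0.82,0,0,0.19,0.6,0.56,-0.82,0,0,0.23,0.66,0.64,-0.82,0,0,0.27,0.69,0.67,-0.82,0,0,0.31,0.69,0.67,-0.82,0,0,0.339,0.69,0.67,-0.82,0,0,0.339,0.69,0.67,-0.82,0,0,0.339])

```text
time: 27.25
ee_pos: [0.4877, 0.1726, 0.2485]
tcp_rot: [[0.499, 0.866, -0.001], [0.866, -0.499, -0.0], [-0.001, -0.0, -1.0]]
force: [-0.0, -0.9, -0.5]
gripper_width: 0.0291
```

```bash
python3 - <<'E'
from rig import readout, optics
from h import *
s=readout.get_state(); R=s["tcp_rot"]; print(s["ee_pos"],s["gripper_width"],s["q"].round())
print("yaw y",np.degrees(np.arctan2(R[1,1],R[0,1])))
im=optics.get_image("side"); c=im["color"]; hsv=cv2.cvtColor(c,cv2.COLOR_RGB2HSV)
def rim(im,z=.1):
    hsv=cv2.cvtColor(im["color"],cv2.COLOR_RGB2HSV)
    red=(((hsv[...,0]<5)|(hsv[...,0]>174))&(hsv[...,1]>150)&(hsv[...,2]>60)).astype(np.uint8)
    cs,_=cv2.findContours(red,cv2.RETR_EXTERNAL,cv2.CHAIN_APPROX_NONE)
    for k in cs:
        P=np.array([atz(im,*p,z)[:2] for p in k[:,0,:]])
        if abs(P[:,1].mean()-.42)<.05 and len(k)>20: print(cv2.minAreaRect((P*1000).astype(np.float32)))
rim(im); rim(optics.get_image("top"))
d=np.array([.535,.4185,.25])-s["ee_pos"]; print((R.T@d)/.25)
E
```

```text
[0.48765858 0.17256765 0.24850622] 0.029074053591657642 [ 38.   7. -64.  99.   7.  78. -57.]
yaw y -29.94803439331329
((531.8614501953125, 424.7200622558594), (85.42569732666016, 59.803070068359375), 59.84455108642578)
((533.4500732421875, 418.8163146972656), (89.3231430053711, 55.538658142089844), 58.601280212402344)
[ 0.94691029 -0.32701176 -0.00654456]
```

Emit:
arm_command(steps=[0.1,-0.04,0,0,0,0,0.25,-0.09,0,0,0,0,0.42,-0.15,0,0,0,0,0.58,-0.21,0,0,0,0,0.74,-0.26,0,0,0,0,0.86,-0.3,0,0,0,0,0.94,-0.326,0,0,0,0,0.951,-0.33,0,0,0,0,0.951,-0.33,0,0,0,0,0.951,-0.33,0,0,0,0])

```text
time: 28.35
ee_pos: [0.5362, 0.4183, 0.2488]
tcp_rot: [[0.502, 0.865, 0.0], [0.865, -0.502, -0.001], [-0.001, 0.001, -1.0]]
force: [0.1, -0.9, -1.2]
gripper_width: 0.0294
```

```bash
python3 - <<'E'
from rig import readout, optics
from h import *
s=readout.get_state(); R=s["tcp_rot"]; print(s["ee_pos"],s["gripper_width"],s["q"].round())
for n in ("wrist","side","top"):
    im=optics.get_image(n); c=im["color"].copy()
    if n!="wrist":
      # overlay model of chute inner mouth and box
      for cx,cy,h,w,z,col in ((.535,.42,.023,.038,.1,(0,255,0)),(*s["ee_pos"][:2],.015,.03,s["ee_pos"][2]-.0446,(255,255,0)),(*s["ee_pos"][:2],.015,.03,s["ee_pos"][2]+.0254,(255,255,0))):
        a=np.radians(-30); ex=np.array([np.cos(a),np.sin(a)]); ey=np.array([-ex[1],ex[0]])
        P=np.array([[cx,cy]+i*h*ex+j*w*ey for i,j in((1,1),(1,-1),(-1,-1),(-1,1))]); p=proj(im,np.c_[P,[z]*4])
        cv2.polylines(c,[np.int32(p*8)],True,col,1,cv2.LINE_AA,3)
      c=cv2.resize(c[110:290,40:260] if n=="top" else c[180:400,80:300],(0,0),fx=2.7,fy=2.7,interpolation=cv2.INTER_CUBIC)
    cv2.imwrite(f"pics/{n}13.png",c[:,:,::-1])
E
```

```text
[0.53616908 0.41832929 0.24877964] 0.029416265004866538 [ -2.  33. -59.  75.  28.  87. -88.]
```

View pics/side13.png

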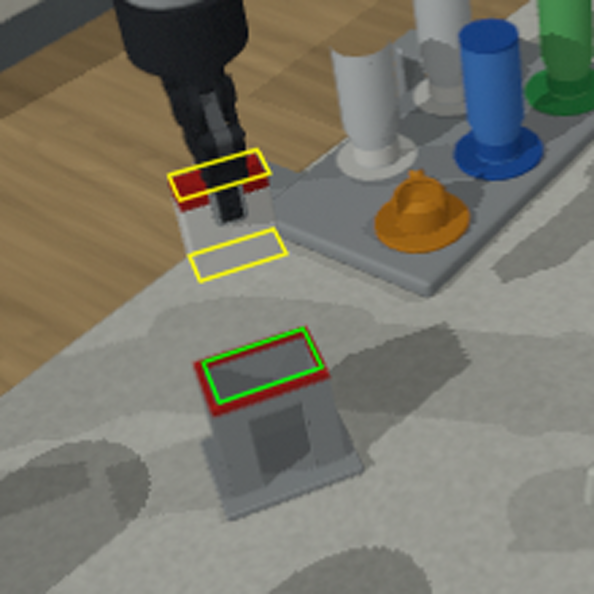

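View pics/top13.png

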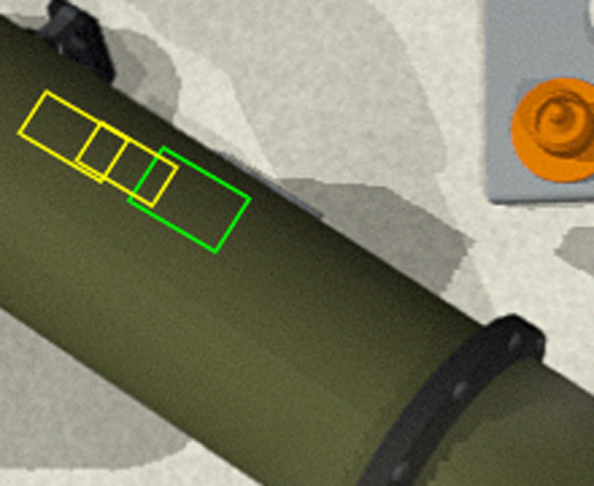

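View pics/wrist13.png

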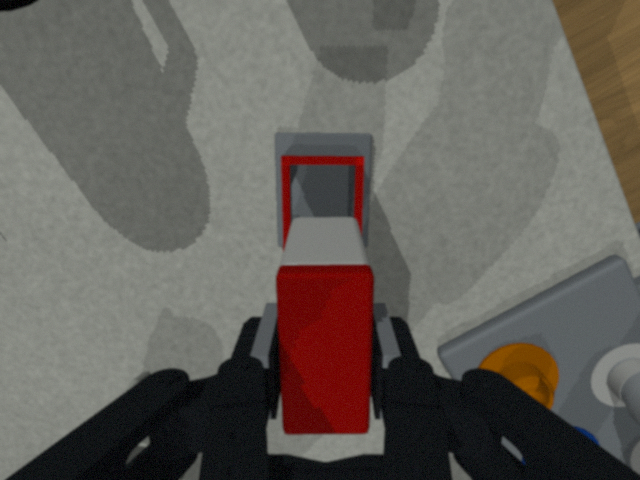

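Side overlay: the green mouth model sits on the red rim at (263,367), and the yellow box model fits the held box. Now I lower it in.

Emit:
arm_command(steps=[0.004,-0.0075,0.12,0,0,0,0.004,-0.0075,0.26,0,0,0,0.004,-0.0075,0.34,0,0,0,0.004,-0.0075,0.38,0,0,0,0.004,-0.0075,0.4,0,0,0,0.004,-0.0075,0.42,0,0,0,0.004,-0.0075,0.44,0,0,0,0.004,-0.0075,0.455,0,0,0,0.004,-0.0075,0.455,0,0,0])

```text
time: 29.4
ee_pos: [0.5344, 0.4218, 0.1349]
tcp_rot: [[0.501, 0.866, -0.0], [0.866, -0.501, -0.0], [-0.0, 0.0, -1.0]]
force: [-0.0, -0.5, 0.1]
gripper_width: 0.0298
```

```bash
python3 - <<'E'
from rig import readout, optics
from h import *
s=readout.get_state(); print(s["ee_pos"],s["force"],s["gripper_width"])
w=optics.get_image("wrist")["color"][100:450,170:480]; s=cv2.resize(optics.get_image("side")["color"][220:390,110:260],(0,0),fx=2.06,fy=2.06,interpolation=cv2.INTER_CUBIC)[:350]
cv2.imwrite("pics/c14.png",np.hstack([w,s])[:,:,::-1])
E
```

```text
[0.5343599  0.4217538  0.13487473] [-0.00855487 -0.45323158  0.06378128] 0.029776965458645485
```

View pics/c14.png

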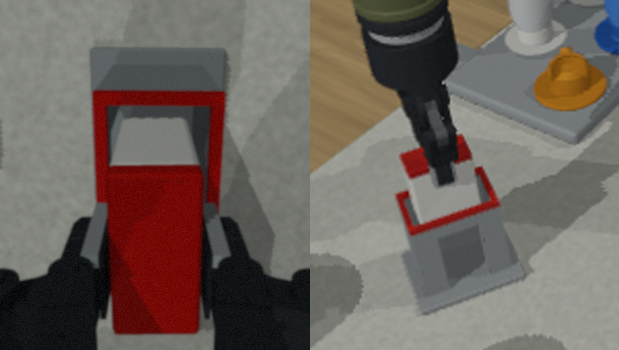

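Emit:
arm_command(steps=[0,0.004,0.03,0,0,0,0,0.004,0.06,0,0,0,0,0.004,0.09,0,0,0,0,0.004,0.1,0,0,0,0,0.004,0.1,0,0,0])

```text
time: 30.0
ee_pos: [0.535, 0.4209, 0.1091]
tcp_rot: [[0.501, 0.866, -0.001], [0.866, -0.501, -0.001], [-0.001, -0.001, -1.0]]
force: [0.1, -0.3, 0.1]
gripper_width: 0.0293
```

Emit:
arm_command(steps=[0,0,0,0,0,0,0,0,0,0,0,0,0,0,0,0,0,0,0,0,0,0,0,0,0,0,0,0,0,0,0,0,0,0,0,0,0,0,0,0,0,0,0,0,0,0,0,0,0,0,-0.1,0,0,0,0,0,-0.25,0,0,0,0,0,-0.42,0,0,0,0,0,-0.56,0,0,0,0,0,-0.6,0,0,0], fingers=0)

```text
time: 31.3
ee_pos: [0.5359, 0.423, 0.265]
tcp_rot: [[0.501, 0.866, 0.005], [0.866, -0.501, 0.005], [0.006, 0.002, -1.0]]
force: [-0.1, -0.2, 0.1]
gripper_width: 0.0852
```

```bash
python3 - <<'E'
from rig import readout, optics
from h import *
s=readout.get_state(); print(s["ee_pos"],s["force"],s["gripper_width"])
w=optics.get_image("wrist")["color"][100:450,170:480]; s=cv2.resize(optics.get_image("side")["color"][220:390,110:260],(0,0),fx=2.06,fy=2.06,interpolation=cv2.INTER_CUBIC)[:350]
cv2.imwrite("pics/c15.png",np.hstack([w,s])[:,:,::-1])
for c in ("side","wrist"): print([(d["p"],d["xyz"]) for d in optics.tip_of(c,"portion_mid")])
E
```

```text
[0.53592062 0.42302807 0.26502683] [-0.07839485 -0.18886198  0.08247725] 0.08523426856754554
[(0.96, [0.3313, -0.1482, 0.0501]), (0.95, [0.5289, 0.4261, 0.045]), (0.83, [0.3415, 0.0292, 0.05]), (0.67, [0.5048, -0.3978, 0.0596])]
[]
```

View pics/c15.png

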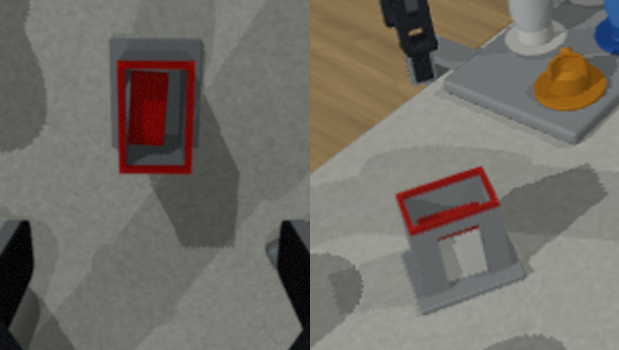

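The box dropped: it shows in the window, lid deep in the shaft, network z 0.045 against 0.043 expected. I'll back off and check everything.

Emit:
arm_command(steps=[-0.2,0,-0.2,0,0,0,-0.5,0,-0.2,0,0,0,-0.5,0,-0.2,0,0,0,-0.5,0,-0.2,0,0,0,-0.5,0,-0.2,0,0,0,-0.5,0,-0.2,0,0,0])

```text
time: 32.1
ee_pos: [0.4725, 0.3135, 0.309]
tcp_rot: [[0.5, 0.866, -0.002], [0.866, -0.5, 0.0], [-0.001, -0.002, -1.0]]
force: [-0.4, 0.3, 0.1]
gripper_width: 0.0854
```

```bash
python3 - <<'E'
from rig import readout, optics
from h import *
s=readout.get_state(); print(s["time"],s["ee_pos"])
w=optics.get_image("wrist"); sd=optics.get_image("side"); tp=optics.get_image("top")
cv2.imwrite("pics/side16.png",cv2.resize(sd["color"][150:390,100:420],(0,0),fx=2.4,fy=2.4,interpolation=cv2.INTER_CUBIC)[:,:,::-1])
def ov(im):
    im2=im["color"].copy()
    return im2
P=proj(w,[[.535,.42,.1],[.535,.42,.08]]).astype(int); u,v=P[0]; print(P)
a=w["color"][max(0,v-60):v+60,max(0,u-60):u+60]
cv2.imwrite("pics/w16.png",cv2.resize(a,(0,0),fx=4,fy=4,interpolation=cv2.INTER_CUBIC)[:,:,::-1])
cv2.imwrite("pics/top16.png",tp["color"][:,:,::-1])
def reds(im,z,c0):
    hsv=cv2.cvtColor(im["color"],cv2.COLOR_RGB2HSV)
for t in ("bottle_blue_mid","bottle_green_mid","teat_mid","tin_mid","mug_mid","portion_mid"):
  for c in ("side","top"): print(c,t,[(round(d["p"],2),np.round(d["xyz"],3).tolist()) for d in optics.tip_of(c,t)[:3]])
E
```

```text
32.1 [0.47252659 0.31347492 0.30895265]
[[325  43]
 [325  46]]
side bottle_blue_mid [(0.87, [0.613, 0.037, 0.09]), (0.52, [0.618, -0.081, 0.027])]
top bottle_blue_mid [(0.82, [0.614, 0.036, 0.09])]
side bottle_green_mid [(0.17, [0.615, 0.155, 0.043])]
top bottle_green_mid [(0.7, [0.617, -0.082, 0.09])]
side teat_mid [(0.59, [0.615, 0.157, 0.043])]
top teat_mid [(0.59, [0.613, 0.157, 0.042])]
side tin_mid [(0.7, [0.509, -0.396, 0.06]), (0.52, [0.62, -0.079, 0.022])]
top tin_mid [(0.78, [0.512, -0.398, 0.058])]
side mug_mid [(0.97, [0.265, 0.294, 0.049])]
top mug_mid []
side portion_mid [(0.87, [0.529, 0.425, 0.043]), (0.84, [0.331, -0.147, 0.05]), (0.74, [0.341, 0.024, 0.052])]
top portion_mid [(0.6, [0.342, 0.03, 0.05]), (0.54, [0.534, 0.428, 0.045])]
```

View pics/side16.png

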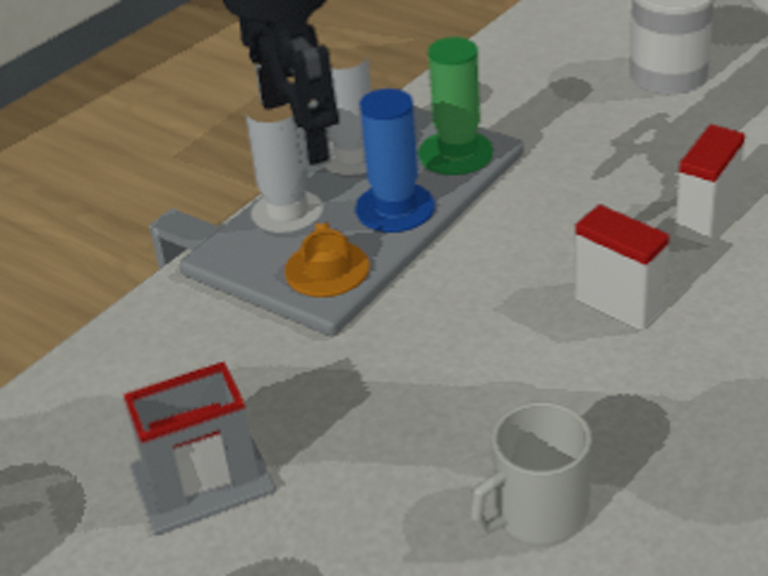

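View pics/w16.png

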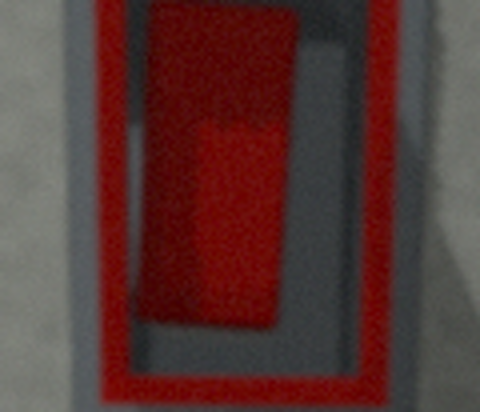

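View pics/top16.png

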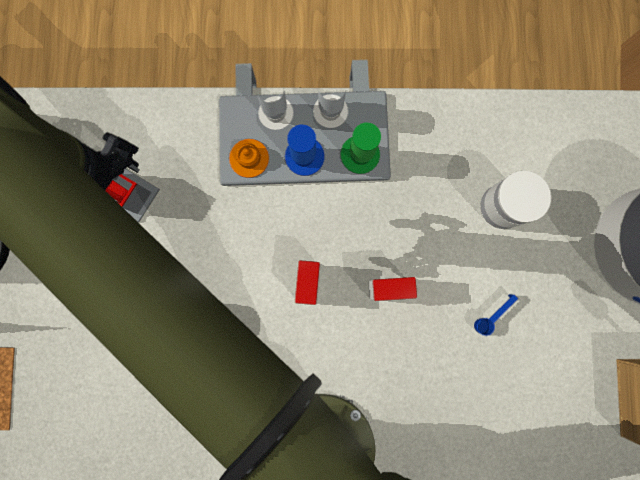

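```bash
python3 -c "
from rig import workorder, readout
print(readout.get_state()['time'], workorder.finish_job())"
```

```text
the job is handed in; nothing more can be done
32.85 None
```

The job is finished and handed in at 32.9 s, well under the 96 s limit. The order was blue bottle, green bottle, amber teat, then the portion box. The interface gives no verdict.

My last checks, taken with the gripper clear of everything:

| Item | Measured mid height | Expected | Seen in the pictures |
|---|---|---|---|
| Blue bottle | 0.090 m | 0.091 m | upright over the blue dish's peg |
| Green bottle | 0.090 m | 0.091 m | upright over the green dish's peg |
| Teat | 0.042–0.043 m | 0.042 m | down over the stub on the amber dish |
| Portion box | 0.043–0.045 m | 0.043 m | red lid up at the bottom of the chute |

- **Portion box:** I used the smallest of the three red-lidded boxes; its lid measured 28.5 × 59 mm. It rests off-centre against one side of the chute, turned a few degrees, but looks upright and flat.
- **Left alone:** the tin and mug still read within about 5 mm of where they started, and the other two boxes were not touched.
- **Checks that failed or disagreed:** in the last look, the top camera's network missed the mug. The side camera's network also failed to find the green bottle, though the bottle shows in its picture. The gripper opening read 53 mm on the 50 mm teat skirt, but the hold was firm and it seated at the right height.

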